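# Slide the beaker into the beam and click the filter slide into its notch

### The arm

A 6-joint arm with a two-finger parallel gripper is mounted at the origin on a cart in front of the work surface, level with it; the furniture and walls round the work are solid. World frame = base frame: x ahead of the robot, y to its left, z up, the work surface at z = 0. Lengths are in m, angles in degrees, forces in N, time in s.
With the tool pointing down it reaches from about 0.4 to 0.825 m from the base axis. Payload 7 kg.
Tool frame: the origin (TCP) lies at the very end of the fingers, on their centre line; the grasp point (between the pads) lies 19 mm behind it (hold_point_z is the distance from the TCP to the grasp point, in m); x points along the fingers, y is the direction in which the jaws open and shut, and the axes are right-handed (so a half turn about x gives the same grasp; the last joint's range is limited). The gripper opens to 88 mm and grips with 3 to 60 N. Pads are 19 mm wide; open, the fingers measure 130 mm over their backs; the gripper's body (78 mm by 193 mm) begins 47 mm behind the grasp point.
Start: joints at [90.877, 20.546, 0.682, 0, -70.136, -16.507], TCP at [0.182, 0.65, 0.227] pointing down, gripper open.
Joint ranges: [-176.03, 176.03], [-82.01, 121.73], [-58.28, 71.71], [-173.87, 95.51], [-174.79, -0.11], [-173.66, 173.66]. Speed limits (degrees/s): [136.94, 136.94, 172.46, 180, 180, 180].

### API

Orientations are given as [roll, pitch, yaw] about the fixed x, y, z axes, in that order (R = Rz(yaw) Ry(pitch) Rx(roll)).
In Python, from plant import * gives the robot as it stands.
- The arm moves only by the shell command python3 -m crank 'ROWS'. ROWS is a JSON object of lists of equal length, an entry for each row: "delta_pos": the shift along the tool's x, y, z in m, a list of three; "turn": the turn, a rotation vector about the tool's x, y, z in degrees, a list of three; "grip": the opening, from 0 (shut) to 1 (fully open). A call has 1 to 12 rows; each row is the pose to reach, as a shift and turn from the pose commanded when the call began, along the tool's axes at that moment; what a row does not reach only later rows make up. A row lasts 1/12 s, in which the tool goes at most 41.7 mm and 7.16 degrees, less where a joint would pass 70% of its speed; a pose out of reach is approached as far as the arm can. A call with a gripper value outside its range is refused whole. The fingers move at their own pace and stop on an object; the grip force is fixed at half the most. Time passes only in rows, so rows that repeat a pose let the fingers close. It gives the time, the measured TCP pose, the force and the opening at its end, in the units of the state.
- get_obs(): the state, without advancing time (a new reading comes with each control period).
- snapshot(name): name is "scene" or "top"; returns a dict with "pixels" (420x560x3 uint8, blue, green, red), "range_z" (420x560 float32, m along the optical axis (not along the pixel's ray), 0 where there is no reading), "camera_matrix" (3x3 intrinsics, pixels), "k1" (the pictures are not rectified: a ray, as slopes to the right and down, at radius r is drawn at 1 + k1 r^2 times it, then the intrinsics apply), "eye" and "rotation" of the camera in the world. Camera axes: x right, y up, looking along -z (the intrinsics and any distortion apply to the point x, -y, -z); pixel columns grow to the right and rows downward; lengths in m; the calibration is good to about 2 mm. A picture is of the moment at which its call begins.
- close_job(): hands the job in, once; it reports no verdict.
The state is a dict: "clock": time; "joint_pos": joint angles; "qvel": joint speeds; "tau": joint torques, N m; "tool_pos": TCP position; "orientation": TCP orientation; "force": force on the tool from outside, world axes, zero at the start; "moment": the same for the moment, N m; "opening": finger opening in m.
Only numpy, scipy, OpenCV 4.12 (cv2) and the standard library are available. Lean on these libraries where they do the work, as an engineer would, in place of code of your own. Each camera call takes 0.05 s, during which the arm holds its last target. There are 200 camera calls.

### The job

On the bench light reader, slide the glass beaker sideways along the deck, without lifting it off, from its end ring into the middle ring between lamp and detector and leave it standing there, letting the vial in the other end ring stand where it is. Then take the fin on top of the filter slide and slide it to the right along its rail until you feel the sprung ball drop into the notch; the end stop of the rail is not the notch. Finish holding the fin, with the slide resting in the notch: do not let go.

Things in the scene. Friction and masses are not known exactly. Their poses are not given: they have to be found in the camera images.
- reader: Fixed light reader: flat grey metal deck 180 (x) x 300 (y) x 10 mm thick; origin at the centre of its underside. y runs along deck, beaker lane and rail; x points from lane to rail, away from the robot. Three equal 55 mm rings, thin dark lines flush with the top, lie at x = -35 mm, y = +110, 0, -110 mm. The rail for the filter slide runs along y at x = +35 mm.
- reading_place (a point): Centre of the middle ring, on the deck's top (deck x -35, y 0, z 10 mm). Beside it, fixed: grey detector block, 14 x 26 x 50 mm tall, centred 45 mm nearer the robot (deck x -80 mm); grey lamp housing, 30 x 52 x 56 mm tall, 108 mm farther (deck x +73 mm).
- beaker: Small empty clear glass beaker, 42 mm wide (45 mm at the rim), 58 mm tall, about 50 g; origin at the centre of its underside. It stands in one of the two end rings of the deck (either one), up to 6 mm off centre.
- sample_vial: Closed amber sample vial, 27 mm wide, 58 mm tall; origin at the centre of its underside. It stands in the other end ring and stays there.
- filter_slide: Sliding part on the rail: black shoe, aluminium frame with clear pane, 90 mm long (y); origin on the deck's top, z 10 mm, in its middle. It slides only along deck y: from +60 (left end stop) to -60 mm (right stop), starting at +60 to +40. Moves with about 1.5 to 2 N, stays where left. The frame's flat top is 56 mm above the origin; the grip fin stands on it.
- fin (a point): Centre of the upright black grip fin on the middle of the filter slide, 73 mm above the slide's origin. The fin is 16 (deck x) x 22 (deck y) x 36 mm tall and ends 18 mm above this point; the frame's top, 90 mm long, lies 17 mm below it. Grip it from above across the 22 mm, with the fingers closing along the rail.
- detent_ball (a joint): Drop, m, of the 14 mm sprung ball under the slide's arm (robot side): 0.0005 on the flat steel strip, 0.0035 fully in the notch, a V groove across the strip; the strip is set so that the notch comes with the slide anywhere at deck y +10 to -25 mm. Within 4 mm of it the slide is pulled in with up to 6 N; leaving takes about 7 N. 2 mm off the middle the ball is 1.5 mm higher.
There are look-alikes about, which are no part of the job. What is shaped like the beaker but purple or turquoise is not meant.

How it is judged:
By the outcome, as a careful person would: the job done as asked, in the order asked, and still so for the second after the job is handed in, while the arm keeps its last pose, push and grip.
It also fails if it takes over 64 s, if anything falls off the work surface, if the arm or the gripper's body presses on something with over 40 N, if the wrist force passes 120 N, or if a joint passes its speed limit or range.

## Working session

There is one attempt and no reset: what is moved stays moved. The work goes in short steps, Python scripts to look and compute and a shell command to move; the robot and the scene stay as the last step left them, time stands still between calls to the robot, and variables do not carry over. Pictures are saved under pics/ and viewed, about 8 in all and at most 12, crops included, and the job is handed in when it is done.

```bash
ls; mkdir -p pics; cat > h.py <<'E'
from plant import *
import numpy as np, cv2
def shot(n):
    s=snapshot(n); return s
def pts(s):
    h,w=s["range_z"].shape
    K=np.array(s["camera_matrix"]);k=s["k1"]
    u,v=np.meshgrid(np.arange(w),np.arange(h))
    uv=np.stack([u.ravel(),v.ravel()],1).astype(np.float64)[:,None]
    xd=cv2.undistortPoints(uv,K,np.array([k,0,0,0,0.]))[:,0]
    z=s["range_z"].ravel()
    c=np.stack([xd[:,0]*z,-xd[:,1]*z,-z],1)
    return (c@np.array(s["rotation"]).T+np.array(s["eye"])).reshape(h,w,3)
def proj(s,P):
    K=np.array(s["camera_matrix"]);k=s["k1"]
    c=(np.atleast_2d(P)-np.array(s["eye"]))@np.array(s["rotation"])
    a=c[:,0]/-c[:,2];b=-c[:,1]/-c[:,2];f=1+k*(a*a+b*b)
    return np.stack([K[0,0]*a*f+K[0,2],K[1,1]*b*f+K[1,2]],1)
def ray(s,u,v,z):
    K=np.array(s["camera_matrix"])
    d=cv2.undistortPoints(np.array([[[u,v]]],float),K,np.array([s["k1"],0,0,0,0.]))[0,0]
    d=np.array(s["rotation"])@np.array([d[0],-d[1],-1]);e=np.array(s["eye"])
    return e+d*(z-e[2])/d[2]
E
python3 - <<'E'
from h import *
import pickle
o=get_obs();print(o)
for n in("scene","top"):
    s=shot(n);pickle.dump(s,open(n+".pkl","wb"));cv2.imwrite(f"pics/{n}0.png",s["pixels"]);print(n,s["eye"],np.round(s["rotation"],3).tolist(),s["camera_matrix"],s["k1"])
E
```

```text
pics
{'clock': 0.0, 'joint_pos': array([ 9.08757792e+01,  2.05927362e+01,  6.33663220e-01, -1.92822396e-02,
       -7.01376154e+01, -1.65066991e+01]), 'qvel': array([-0.06856263,  0.00911709,  0.1028213 ,  0.04266544, -0.056781  ,
        0.06504424]), 'tau': array([-4.08408696e-04, -5.82718670e+01,  2.93047410e+01,  6.99748859e+00,
        6.86637824e-03, -1.49787202e-04]), 'tool_pos': array([0.1817735 , 0.64954543, 0.22560982]), 'orientation': array([ 95.89000131,  89.90162663, -99.74748521]), 'force': array([ 1.03240919, -0.7378642 , -0.09847807]), 'moment': array([0.00544436, 0.01638148, 0.01659753]), 'opening': 0.08744557947070013}
scene [0.672308   0.74418393 0.61049764] [61.416, 1.038, 166.864] [[536.45486163   0.         279.86572909]
 [  0.         536.45486163 218.34416689]
 [  0.           0.           1.        ]] -0.15302834776504573
top [ 0.38267044 -0.18843874  1.04670912] [4.555, -0.478, -88.727] [[445.2730502    0.         283.89864891]
 [  0.         445.2730502  209.78655441]
 [  0.           0.           1.        ]] -0.0999910755988323
```

View pics/scene0.png

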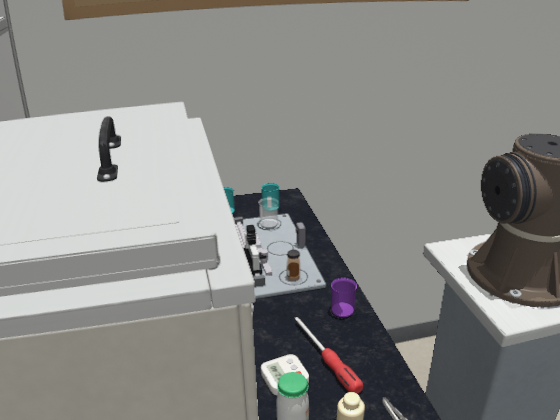

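View pics/top0.png

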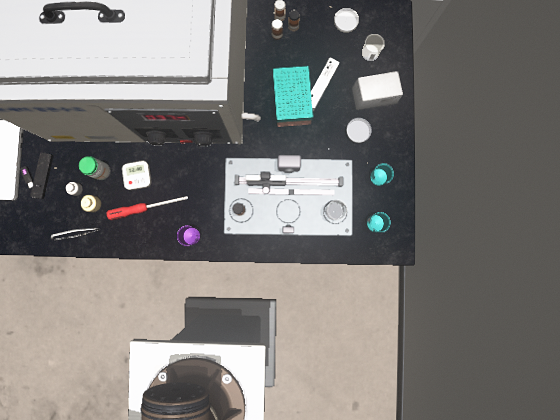

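The top view shows the reader at (225–352, 158–235), the vial at (240,210) in the left ring, a clear beaker at (335,210) in the right ring, and the fin at about (265,180). The turquoise ones at (380,175) and (377,222) and the purple one at (188,236) are look-alikes. The clear thing at (372,47) is off the deck. I'll check the candidate in a crop and fit the deck.

```bash
sed -i '2a from scipy.spatial.transform import Rotation as Ro' h.py
sed -i 's/^    s=snapshot(n); return s/    s=dict(snapshot(n)); s["rotation"]=Ro.from_euler("xyz",s["rotation"],degrees=True).as_matrix(); return s/' h.py
python3 - <<'E'
from h import *
s=shot("top");P=pts(s);im=s["pixels"]
c=cv2.resize(im[145:250,215:400],None,fx=4,fy=4,interpolation=cv2.INTER_CUBIC);cv2.imwrite("pics/crop1.png",c)
# deck corners by depth
for n,u,v in [("table",215,250),("deck",262,225),("deckR",310,225),("beaker",335,210),("vial",240,209),("fin",265,180),("lamp",289,163),("det",288,229)]:
    print(n,np.round(P[v,u],4))
E
```

```text
table [ 0.3679 -0.0357 -0.0008]
deck [ 0.4285 -0.1453  0.0155]
deckR [ 0.4313 -0.2569  0.0098]
beaker [ 0.4673 -0.3142  0.015 ]
vial [ 0.4603 -0.098   0.0682]
fin [ 0.5255 -0.1517  0.0724]
lamp [ 0.5655 -0.2039  0.0681]
det [ 0.4189 -0.2049  0.0607]
```

View pics/crop1.png

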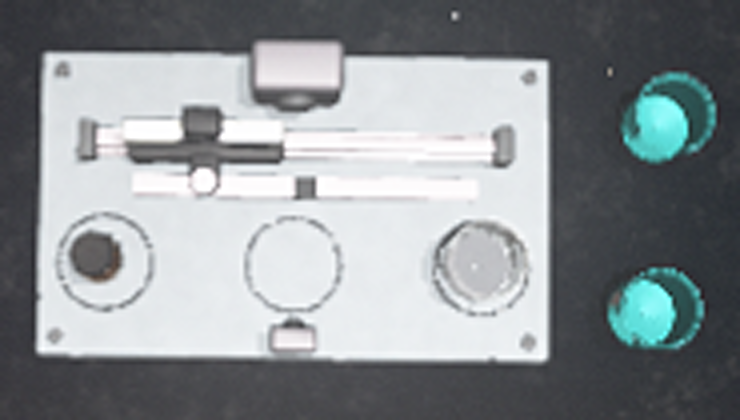

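The crop confirms a clear beaker in the right ring at crop (480,262), and the vial in the left ring at (97,257). The fin is at (202,122), the ball at (203,180) and the notch mark on the strip at (305,187). The turquoise ones stand off the deck. Next I'll fit the deck and beaker poses and check obstacle heights.

```bash
cat > fit.py <<'E'
from h import *
s=shot("top");P=pts(s);im=s["pixels"]
q=lambda x,y:((x+.5)/4-.5+215,(y+.5)/4-.5+145)
obs=[((90,150),(43,52)),((90,-150),(548,60)),((-90,-150),(548,360)),((-90,150),(37,355)),((-35,110),(105,262)),((-35,0),(294,263)),((-35,-110),(481,268))]
W=np.array([ray(s,*q(*c),.010)[:2] for _,c in obs]);D=np.array([d for d,_ in obs])/1000.
mD,mW=D.mean(0),W.mean(0);U,_,Vt=np.linalg.svd((D-mD).T@(W-mW));R=Vt.T@U.T;t=mW-R@mD
print("yaw",np.degrees(np.arctan2(R[1,0],R[0,0])),"t",t,"res mm",np.round((D@R.T+t-W)*1000,1).tolist())
np.savez("deck.npz",R=R,t=t)
dk=lambda u,v,z:np.round((ray(s,*q(u,v),z)[:2]-t)@R*1000,1)
print("ball",dk(203,180,.03),"notch",dk(305,187,.018),"fin",dk(202,122,.101),"vial",dk(95,257,.068))
# overlay beaker fit candidates
big=cv2.resize(im[185:240,310:365],None,fx=10,fy=10,interpolation=cv2.INTER_CUBIC)
a=np.linspace(0,2*np.pi,80)
for z,r,col in((.010,.0275,(0,0,255)),(.010,.021,(0,200,0)),(.068,.0225,(255,0,0))):
    c=np.array([-.035,-.110])
    p=(np.c_[c[0]+r*np.cos(a),c[1]+r*np.sin(a)])@R.T+t
    uv=proj(s,np.c_[p,np.full(80,z)]);cv2.polylines(big,[np.int32((uv-[310,185]+.5)*10)],True,col,1)
cv2.imwrite("pics/bk.png",big)
g=P[...,2]>.12;
for lo,hi in((-.35,-.05),(-.05,.1),(.1,.3),(.3,.6)):
    m=(P[...,2]>.1)&(P[...,1]>lo)&(P[...,1]<hi)&(P[...,0]>.2)
    print(lo,hi,m.sum(),P[m][:,0].min() if m.any() else None,P[m].max(0) if m.any() else None, P[m][:,1].min() if m.any() else None)
o=get_obs();print(np.round(Ro.from_euler("xyz",o["orientation"],degrees=True).as_matrix(),3))
E
python3 fit.py
```

```text
yaw 0.569212532165119 t [ 0.49823823 -0.20459013] res mm [[0.9, 0.6], [1.5, -0.7], [-1.2, -0.9], [-0.4, 1.3], [-0.2, -0.2], [-1.0, 0.2], [0.5, -0.3]]
ball [11.6 53. ] notch [ 9.8 -6. ] fin [34.1 51.5] vial [-36.6 110.5]
-0.35 -0.05 6588 0.3826704355379071 [ 0.9307282  -0.05000555  1.04670912] -0.18843874304351058
-0.05 0.1 12539 0.5863165075905011 [0.76959861 0.09999639 0.42281467] -0.04999671153195681
0.1 0.3 13711 0.6111045903748964 [0.77608212 0.29993381 0.42853731] 0.10000167501431348
0.3 0.6 763 0.6148666843672491 [0.6190353  0.37348381 0.33192343] 0.300083571200522
[[-0.    -0.27  -0.963]
 [-0.001 -0.963  0.27 ]
 [-1.     0.001 -0.   ]]
```

View pics/bk.png

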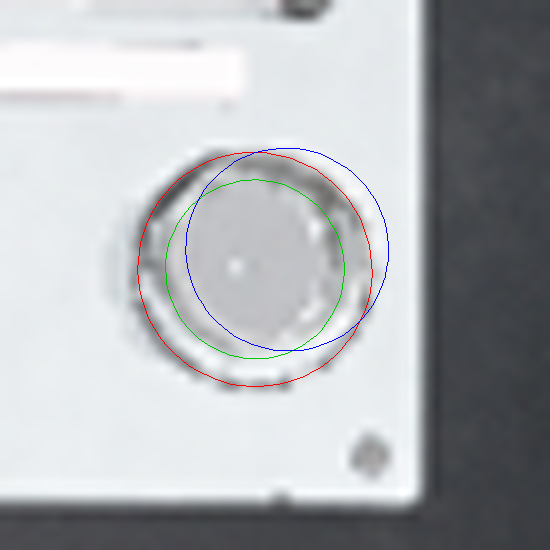

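Checks: residuals are ≤1.5 mm. The fin is at deck x 34.1 (given as 35), slide y 51.5, and the vial at (-36.6, 110.5). The notch mark is at y≈-6 and ball and fin y agree, so the slide needs to travel about 58 mm. The beaker sits near its ring centre, at world about (0.465, -0.315). Approach around the cart side, clear of the oven (x > 0.586).

```bash
python3 -m crank '{"delta_pos":[[-0.03,0.1765,-0.2967],[-0.03,0.1765,-0.2967],[-0.03,0.1765,-0.2967],[-0.03,0.1765,-0.2967],[-0.03,0.1765,-0.2967],[-0.03,0.1765,-0.2967],[-0.03,0.1765,-0.2967],[-0.03,0.1765,-0.2967],[-0.03,0.548,-0.4528],[-0.03,0.548,-0.4528],[-0.03,0.548,-0.4528],[-0.03,0.548,-0.4528]],"turn":[[-16.2,0,0],[-16.2,0,0],[-16.2,0,0],[-16.2,0,0],[-16.2,0,0],[-16.2,0,0],[-16.2,0,0],[-16.2,0,0],[-16.2,0,0],[-16.2,0,0],[-16.2,0,0],[-16.2,0,0]],"grip":[1,1,1,1,1,1,1,1,1,1,1,1]}'
python3 -c "
from h import *
o=get_obs();print(o['tool_pos'],np.round(Ro.from_euler('xyz',o['orientation'],degrees=True).as_matrix(),4))"
```

```text
clock: 1.2
tool_pos: [0.4348, 0.2425, 0.2558]
orientation: [36.2, 90.0, -143.2]
force: [1.4, -0.6, 0.4]
opening: 0.0877
[0.43476342 0.24253275 0.25576043] [[-1.0e-04  9.8e-03 -1.0e+00]
 [-1.0e-04 -1.0e+00 -9.8e-03]
 [-1.0e+00  1.0e-04  1.0e-04]]
```

```bash
python3 -m crank '{"delta_pos":[[0,0.558,-0.025],[0,0.558,-0.025],[0,0.558,-0.025],[0,0.558,-0.025],[0,0.558,-0.025],[0,0.558,-0.025],[0,0.558,-0.025],[0,0.558,-0.025],[0,0.558,-0.025],[0,0.558,-0.025],[0,0.558,-0.025],[0,0.558,-0.025]],"turn":[[0,0,0],[0,0,0],[0,0,0],[0,0,0],[0,0,0],[0,0,0],[0,0,0],[0,0,0],[0,0,0],[0,0,0],[0,0,0],[0,0,0]],"grip":[1,1,1,1,1,1,1,1,1,1,1,1]}'
python3 -m crank '{"delta_pos":[[0,0,0],[0,0,0],[0,0,0]],"turn":[[0,0,0],[0,0,0],[0,0,0]],"grip":[1,1,1]}'
python3 -c "
from h import *
o=get_obs();print(o['tool_pos'],o['force'],np.round(Ro.from_euler('xyz',o['orientation'],degrees=True).as_matrix(),4))"
```

```text
clock: 2.2
tool_pos: [0.4618, -0.2567, 0.2561]
orientation: [179.0, 90.0, -0.4]
force: [1.4, 0.2, 0.7]
opening: 0.0877
clock: 2.45
tool_pos: [0.4618, -0.2547, 0.2555]
orientation: [-27.9, 90.0, 152.6]
force: [-0.2, -0.0, -0.3]
opening: 0.0878
[ 0.4618173  -0.2547494   0.25551397] [-0.2388807  -0.00199948 -0.30669681] [[-7.0e-04  8.5e-03 -1.0e+00]
 [ 4.0e-04 -1.0e+00 -8.5e-03]
 [-1.0e+00 -4.0e-04  7.0e-04]]
```

```bash
python3 -m crank '{"delta_pos":[[0,0.06,-0.003],[0,0.06,-0.003],[0.13,0.06,-0.003],[0.13,0.06,-0.003],[0.13,0.06,-0.003],[0.13,0.06,-0.003],[0.13,0.06,-0.003],[0.13,0.06,-0.003]],"turn":[[0,0,0],[0,0,0],[0,0,0],[0,0,0],[0,0,0],[0,0,0],[0,0,0],[0,0,0]],"grip":[1,1,1,1,1,1,1,1]}'
python3 - <<'E'
from h import *
d=np.load("deck.npz");R,t=d["R"],d["t"]
s=shot("top");
o=get_obs();print(o["tool_pos"],(o["tool_pos"][:2]-t)@R)
b=shot("scene")["pixels"]
c=np.hstack([cv2.resize(s["pixels"][130:260,220:360],None,fx=3,fy=3,interpolation=cv2.INTER_CUBIC),cv2.resize(b[150:280,210:340],(390,390),interpolation=cv2.INTER_CUBIC)])
cv2.imwrite("pics/v5.png",cv2.resize(c,(800,385)))
E
```

```text
clock: 3.12
tool_pos: [0.4673, -0.3142, 0.1279]
orientation: [136.3, 89.9, -43.0]
force: [-0.1, -0.3, 1.1]
opening: 0.0875
[ 0.46787023 -0.31447854  0.12870247] [-0.03145819 -0.1095813 ]
```

View pics/v5.png

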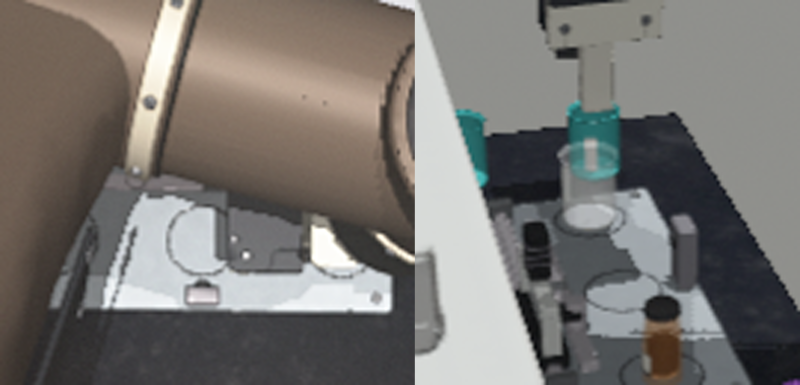

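The fingertip is over the beaker. In the right-hand view the finger is at (592,160), the beaker at (588,180) and the vial at (660,335). Descend and grip.

```bash
python3 -m crank '{"delta_pos":[[0.03,0,0.002],[0.06,0,0.002],[0.085,0,0.002],[0.1,0,0.002],[0.106,0,0.002],[0.106,0,0.002],[0.106,0,0.002]],"turn":[[0,0,0],[0,0,0],[0,0,0],[0,0,0],[0,0,0],[0,0,0],[0,0,0]],"grip":[1,1,1,1,1,1,1]}'
python3 -c "
from h import *
d=np.load('deck.npz');R,t=d['R'],d['t']
o=get_obs();print(o['tool_pos'],(o['tool_pos'][:2]-t)@R,o['force'])"
```

```text
clock: 3.8
tool_pos: [0.4652, -0.315, 0.0216]
orientation: [157.1, 89.9, -22.3]
force: [0.2, -0.5, -0.1]
opening: 0.0879
[ 0.46523171 -0.31497501  0.02160202] [-0.03410151 -0.11005153] [ 0.24737104 -0.53103172 -0.07553484]
```

```bash
python3 -m crank '{"delta_pos":[[0,0,0],[0,0,0],[0,0,0],[0,0,0],[0,0,0],[0,0,0],[0,0,0],[0,0,0],[0,0,0],[0,0,0],[0,0,0],[0,0,0]],"turn":[[0,0,0],[0,0,0],[0,0,0],[0,0,0],[0,0,0],[0,0,0],[0,0,0],[0,0,0],[0,0,0],[0,0,0],[0,0,0],[0,0,0]],"grip":[0.75,0.65,0.6,0.56,0.54,0.52,0.5,0.48,0.46,0.44,0.42,0.4]}'
python3 - <<'E'
from h import *
b=shot("scene")["pixels"]
cv2.imwrite("pics/v6.png",cv2.resize(b[170:300,210:340],None,fx=4,fy=4,interpolation=cv2.INTER_CUBIC))
E
```

```text
clock: 4.8
tool_pos: [0.4638, -0.3145, 0.0199]
orientation: [-45.2, 90.0, 135.4]
force: [-0.3, 0.9, 1.6]
opening: 0.0438
```

View pics/v6.png

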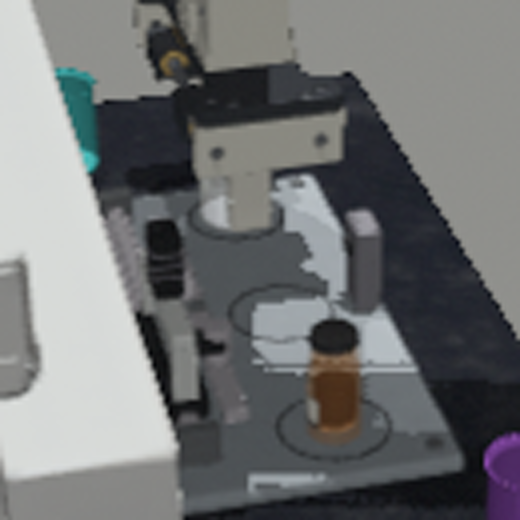

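The jaws stopped on the beaker at 43.8 mm, and it is still standing in its ring. The vial is untouched. Now drag it 110 mm along +deck y at constant height.

```bash
python3 -m crank '{"delta_pos":[[0,-0.004,0],[0,-0.012,0],[0,-0.022,0],[0,-0.034,0],[0,-0.046,0],[0,-0.058,0],[0,-0.070,0],[0,-0.082,0],[0,-0.093,0],[0,-0.102,0],[0,-0.108,0],[0,-0.110,0]],"turn":[[0,0,0],[0,0,0],[0,0,0],[0,0,0],[0,0,0],[0,0,0],[0,0,0],[0,0,0],[0,0,0],[0,0,0],[0,0,0],[0,0,0]],"grip":[0.4,0.4,0.4,0.4,0.4,0.4,0.4,0.4,0.4,0.4,0.4,0.4]}'
python3 -m crank '{"delta_pos":[[0,0,0],[0,0,0],[0,0,0],[0,0,0]],"turn":[[0,0,0],[0,0,0],[0,0,0],[0,0,0]],"grip":[0.4,0.4,0.4,0.4]}'
python3 - <<'E'
from h import *
d=np.load('deck.npz');R,t=d['R'],d['t']
b=shot("scene")["pixels"]
o=get_obs();print(o['tool_pos'],(o['tool_pos'][:2]-t)@R,o['force'])
cv2.imwrite("pics/v7.png",cv2.resize(b[170:300,210:340],None,fx=4,fy=4,interpolation=cv2.INTER_CUBIC))
E
```

```text
clock: 5.85
tool_pos: [0.4627, -0.2035, 0.0199]
orientation: [-108.3, 90.0, 72.3]
force: [-0.4, -0.0, -0.6]
opening: 0.0436
clock: 6.18
tool_pos: [0.4628, -0.2049, 0.0199]
orientation: [178.6, 90.0, -0.9]
force: [1.2, 0.3, -0.4]
opening: 0.0438
[ 0.46278762 -0.20493184  0.01988271] [-3.54522616e-02  1.04879255e-05] [-0.06039615  0.30321494 -0.46140641]
```

View pics/v7.png

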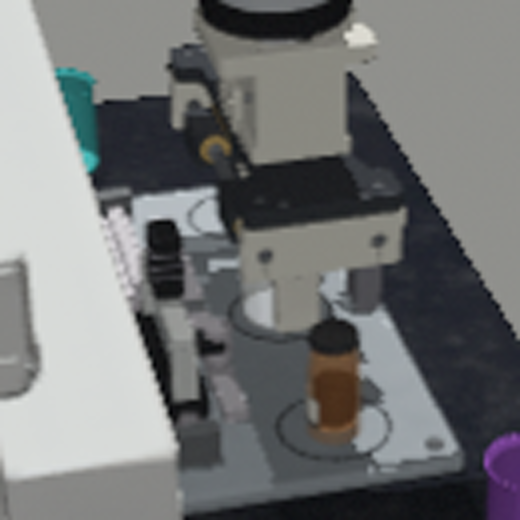

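The beaker is in the middle ring (finger crop (295,300), ring (282,313)), and the vial is unmoved. Open, then rise straight up.

```bash
python3 -m crank '{"delta_pos":[[0,0,0],[0,0,0],[0,0,0],[0,0,0],[0,0,0],[0,0,0],[0,0,0],[-0.01,0,0],[-0.04,0,0],[-0.08,0,0],[-0.12,0,0],[-0.15,0,0]],"turn":[[0,0,0],[0,0,0],[0,0,0],[0,0,0],[0,0,0],[0,0,0],[0,0,0],[0,0,0],[0,0,0],[0,0,0],[0,0,0],[0,0,0]],"grip":[0.6,0.75,0.9,1,1,1,1,1,1,1,1,1]}'
python3 -m crank '{"delta_pos":[[-0.01,0,0],[-0.01,0,0]],"turn":[[0,0,0],[0,0,0]],"grip":[1,1]}'
python3 - <<'E'
from h import *
d=np.load('deck.npz');R,t=d['R'],d['t']
b=shot("scene");P=pts(b);dk=(P[...,:2]-t)@R
o=get_obs();print(o['tool_pos'],(o['tool_pos'][:2]-t)@R,o['force'],np.round(Ro.from_euler('xyz',o['orientation'],degrees=True).as_matrix(),4))
# fin from scene depth: points z .072-.1 near rail
m=(P[...,2]>.072)&(P[...,2]<.106)&(abs(dk[...,0]-.035)<.02)&(dk[...,1]>-.1)&(dk[...,1]<.09)
q=np.c_[dk[m],P[m][:,2]];print(len(q),np.percentile(q,[2,50,98],0).round(4).tolist())
cv2.imwrite("pics/v8.png",cv2.resize(b["pixels"][170:300,210:340],None,fx=4,fy=4,interpolation=cv2.INTER_CUBIC))
E
```

```text
clock: 7.23
tool_pos: [0.4632, -0.2048, 0.174]
orientation: [164.4, 89.8, -15.0]
force: [1.5, 0.2, 1.0]
opening: 0.0875
clock: 7.4
tool_pos: [0.4645, -0.2048, 0.1841]
orientation: [172.4, 89.6, -7.0]
force: [-0.3, 0.4, -0.2]
opening: 0.0875
[ 0.46335854 -0.20457687  0.1817875 ] [-0.03487784  0.00035977] [ 0.08481066  0.39012537 -1.32686324] [[ 3.800e-03  1.000e-02 -9.999e-01]
 [-1.000e-04 -1.000e+00 -1.000e-02]
 [-1.000e+00  1.000e-04 -3.800e-03]]
156 [[0.0265, 0.0444, 0.0729], [0.0353, 0.0599, 0.0903], [0.0427, 0.0651, 0.1012]]
```

View pics/v8.png

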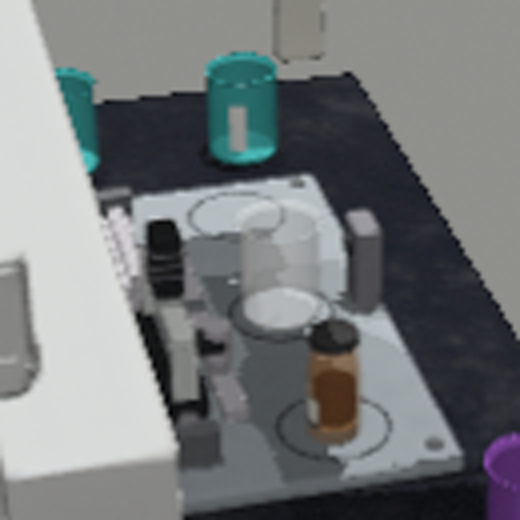

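The beaker stands upright in the middle ring (bottom at crop (282,310)). From the scene camera the fin is at deck x 0.035, with its near face at y about 0.063. Check the oven's clearance around the fin before going there.

```bash
python3 - <<'E'
from h import *
import pickle
s=pickle.load(open("top.pkl","rb"));s=dict(s);s["rotation"]=Ro.from_euler("xyz",s["rotation"],degrees=True).as_matrix()
P=pts(s);v=s["range_z"]>.1
for z0,z1 in((.1,.2),(.2,.3),(.3,.5)):
    m=v&(P[...,2]>z0)&(P[...,2]<z1)&(P[...,0]>.45)&(P[...,1]<.15)&(P[...,0]<.75)
    q=P[m]
    for y0 in np.arange(-.25,.15,.05):
        k=q[(q[:,1]>y0)&(q[:,1]<y0+.05)]
        if len(k): print(z0,round(y0,2),len(k),k[:,0].min().round(3),k[:,1].min().round(3))
E
```

```text
0.1 -0.2 31 0.525 -0.161
0.1 -0.15 19 0.528 -0.148
0.1 -0.1 601 0.611 -0.094
0.1 -0.05 464 0.586 -0.05
0.1 -0.0 297 0.611 0.0
0.1 0.05 461 0.587 0.05
0.1 0.1 244 0.611 0.1
0.2 -0.1 851 0.612 -0.094
0.2 -0.05 480 0.612 -0.05
0.2 -0.0 462 0.611 0.0
0.2 0.05 467 0.61 0.05
0.2 0.1 392 0.612 0.1
0.3 -0.1 2925 0.614 -0.097
0.3 -0.05 3002 0.613 -0.05
0.3 -0.0 2956 0.613 0.0
0.3 0.05 3002 0.613 0.05
0.3 0.1 3050 0.613 0.1
```

```bash
python3 -m crank '{"delta_pos":[[0,-0.02,-0.03],[0,-0.045,-0.06],[0,-0.052,-0.07],[0,-0.052,-0.07],[0,-0.052,-0.07],[0,-0.052,-0.07]],"turn":[[0,0,0],[0,0,0],[0,0,0],[0,0,0],[0,0,0],[0,0,0]],"grip":[1,1,1,1,1,1]}'
python3 - <<'E'
from h import *
d=np.load('deck.npz');R,t=d['R'],d['t']
o=get_obs();print(o['tool_pos'],(o['tool_pos'][:2]-t)@R,o['force'],np.round(Ro.from_euler('xyz',o['orientation'],degrees=True).as_matrix(),4))
E
```

```text
clock: 7.95
tool_pos: [0.531, -0.152, 0.1786]
orientation: [-2.2, 89.8, 178.4]
force: [-1.0, 0.1, 0.1]
opening: 0.0878
[ 0.53102947 -0.15196087  0.17864785] [0.03331246 0.05230089] [-0.95862147  0.14395794  0.05192754] [[-2.600e-03  1.000e-02 -9.999e-01]
 [ 1.000e-04 -1.000e+00 -1.000e-02]
 [-1.000e+00 -1.000e-04  2.600e-03]]
```

The oven face is at x 0.611 and its knobs at 0.586, with the gripper body reaching to 0.571: clear. Descend on the fin and close.

```bash
python3 -m crank '{"delta_pos":[[0.03,0,-0.001],[0.06,0,-0.001],[0.085,0,-0.001],[0.1,0,-0.001],[0.105,0,-0.001],[0.105,0,-0.001],[0.105,0,-0.001]],"turn":[[0,0,0],[0,0,0],[0,0,0],[0,0,0],[0,0,0],[0,0,0],[0,0,0]],"grip":[1,1,1,1,1,1,1]}'
python3 -m crank '{"delta_pos":[[0,0,0],[0,0,0],[0,0,0],[0,0,0],[0,0,0],[0,0,0],[0,0,0],[0,0,0],[0,0,0],[0,0,0],[0,0,0],[0,0,0]],"turn":[[0,0,0],[0,0,0],[0,0,0],[0,0,0],[0,0,0],[0,0,0],[0,0,0],[0,0,0],[0,0,0],[0,0,0],[0,0,0],[0,0,0]],"grip":[0.75,0.55,0.45,0.4,0.35,0.3,0.25,0.2,0.15,0.1,0.1,0.1]}'
python3 - <<'E'
from h import *
d=np.load('deck.npz');R,t=d['R'],d['t']
o=get_obs();print(o['tool_pos'],(o['tool_pos'][:2]-t)@R,o['force'])
E
```

```text
clock: 8.53
tool_pos: [0.5332, -0.1523, 0.0755]
orientation: [139.5, 90.0, -40.0]
force: [0.1, 0.8, -0.2]
opening: 0.0881
clock: 9.53
tool_pos: [0.5332, -0.152, 0.0748]
orientation: [53.4, 90.0, -126.1]
force: [0.4, -0.7, -0.3]
opening: 0.0218
[ 0.53318944 -0.15199922  0.07482519] [0.03547194 0.0522411 ] [ 0.43807369 -0.66782107 -0.31644669]
```

Gripped at 21.8 mm, as the fin width should read. Slide 48 mm, then feel for the notch in small steps.

```bash
python3 -m crank '{"delta_pos":[[0,0.002,0],[0,0.006,0],[0,0.011,0],[0,0.016,0],[0,0.021,0],[0,0.026,0],[0,0.031,0],[0,0.036,0],[0,0.041,0],[0,0.045,0],[0,0.047,0],[0,0.048,0]],"turn":[[0,0,0],[0,0,0],[0,0,0],[0,0,0],[0,0,0],[0,0,0],[0,0,0],[0,0,0],[0,0,0],[0,0,0],[0,0,0],[0,0,0]],"grip":[0.1,0.1,0.1,0.1,0.1,0.1,0.1,0.1,0.1,0.1,0.1,0.1]}'
for i in 1; do python3 -m crank '{"delta_pos":[[0,0.001,0],[0,0.001,0],[0,0.001,0]],"turn":[[0,0,0],[0,0,0],[0,0,0]],"grip":[0.1,0.1,0.1]}'; done
python3 -m crank '{"delta_pos":[[0,0.001,0],[0,0.001,0],[0,0.001,0]],"turn":[[0,0,0],[0,0,0],[0,0,0]],"grip":[0.1,0.1,0.1]}'
python3 -m crank '{"delta_pos":[[0,0.001,0],[0,0.001,0],[0,0.001,0]],"turn":[[0,0,0],[0,0,0],[0,0,0]],"grip":[0.1,0.1,0.1]}'
python3 -m crank '{"delta_pos":[[0,0.001,0],[0,0.001,0],[0,0.001,0]],"turn":[[0,0,0],[0,0,0],[0,0,0]],"grip":[0.1,0.1,0.1]}'
```

```text
clock: 10.53
tool_pos: [0.5335, -0.2004, 0.0748]
orientation: [35.3, 90.0, -144.1]
force: [-0.6, 2.3, 0.7]
opening: 0.0218
clock: 10.78
tool_pos: [0.5336, -0.2012, 0.0749]
orientation: [54.3, 90.0, -125.2]
force: [-0.1, -1.9, -0.9]
opening: 0.0218
clock: 11.03
tool_pos: [0.5335, -0.2019, 0.0748]
orientation: [6.8, 90.0, -172.6]
force: [-2.3, 0.7, -0.3]
opening: 0.0219
clock: 11.28
tool_pos: [0.5336, -0.2028, 0.0748]
orientation: [-15.2, 90.0, 165.4]
force: [-2.0, 0.5, -0.3]
opening: 0.0218
clock: 11.53
tool_pos: [0.5336, -0.2039, 0.0748]
orientation: [-2.7, 90.0, 177.8]
force: [-2.5, 0.7, 0.9]
opening: 0.0218
```

```bash

python3 -m crank '{"delta_pos":[[0,0.001,0],[0,0.001,0],[0,0.001,0]],"turn":[[0,0,0],[0,0,0],[0,0,0]],"grip":[0.1,0.1,0.1]}' | grep -E "tool|force"
python3 -m crank '{"delta_pos":[[0,0.001,0],[0,0.001,0],[0,0.001,0]],"turn":[[0,0,0],[0,0,0],[0,0,0]],"grip":[0.1,0.1,0.1]}' | grep -E "tool|force"
python3 -m crank '{"delta_pos":[[0,0.001,0],[0,0.001,0],[0,0.001,0]],"turn":[[0,0,0],[0,0,0],[0,0,0]],"grip":[0.1,0.1,0.1]}' | grep -E "tool|force"
python3 -m crank '{"delta_pos":[[0,0.001,0],[0,0.001,0],[0,0.001,0]],"turn":[[0,0,0],[0,0,0],[0,0,0]],"grip":[0.1,0.1,0.1]}' | grep -E "tool|force"
python3 -m crank '{"delta_pos":[[0,0.001,0],[0,0.001,0],[0,0.001,0]],"turn":[[0,0,0],[0,0,0],[0,0,0]],"grip":[0.1,0.1,0.1]}' | grep -E "tool|force"
```

```text
tool_pos: [0.5336, -0.205, 0.0749]
force: [-2.0, -0.9, -0.4]
tool_pos: [0.5336, -0.2061, 0.0748]
force: [-2.8, -1.4, 0.2]
tool_pos: [0.5336, -0.2071, 0.0748]
force: [-3.6, -2.7, 0.8]
tool_pos: [0.5337, -0.2081, 0.0749]
force: [-1.9, -3.1, -0.0]
tool_pos: [0.5337, -0.2092, 0.0749]
force: [-3.4, -3.7, -1.4]
```

The pull (negative y force) has begun, so the slide is entering the notch. Continue in small steps.

```bash

python3 -m crank '{"delta_pos":[[0,0.0007,0],[0,0.0007,0],[0,0.0007,0]],"turn":[[0,0,0],[0,0,0],[0,0,0]],"grip":[0.1,0.1,0.1]}' | grep -E "tool|force"
python3 -m crank '{"delta_pos":[[0,0.0007,0],[0,0.0007,0],[0,0.0007,0]],"turn":[[0,0,0],[0,0,0],[0,0,0]],"grip":[0.1,0.1,0.1]}' | grep -E "tool|force"
python3 -m crank '{"delta_pos":[[0,0.0007,0],[0,0.0007,0],[0,0.0007,0]],"turn":[[0,0,0],[0,0,0],[0,0,0]],"grip":[0.1,0.1,0.1]}' | grep -E "tool|force"
```

```text
tool_pos: [0.5336, -0.2098, 0.0748]
force: [-3.2, -3.4, -0.8]
tool_pos: [0.5336, -0.2105, 0.0748]
force: [-2.8, -4.9, -1.8]
tool_pos: [0.5336, -0.2112, 0.0748]
force: [-3.6, -4.6, -1.0]
```

```bash

python3 -m crank '{"delta_pos":[[0,0.0005,0],[0,0.0005,0],[0,0.0005,0]],"turn":[[0,0,0],[0,0,0],[0,0,0]],"grip":[0.1,0.1,0.1]}' | grep -E "tool|force"
python3 -m crank '{"delta_pos":[[0,0.0005,0],[0,0.0005,0],[0,0.0005,0]],"turn":[[0,0,0],[0,0,0],[0,0,0]],"grip":[0.1,0.1,0.1]}' | grep -E "tool|force"
python3 -m crank '{"delta_pos":[[0,0.0005,0],[0,0.0005,0],[0,0.0005,0]],"turn":[[0,0,0],[0,0,0],[0,0,0]],"grip":[0.1,0.1,0.1]}' | grep -E "tool|force"
```

```text
tool_pos: [0.5337, -0.2117, 0.0748]
force: [-3.1, -3.5, -0.7]
tool_pos: [0.5337, -0.2119, 0.0748]
force: [-3.8, -3.5, 0.3]
tool_pos: [0.5337, -0.2121, 0.0748]
force: [-4.4, 1.8, 0.6]
```

```bash

python3 -m crank '{"delta_pos":[[0,0,0],[0,0,0],[0,0,0]],"turn":[[0,0,0],[0,0,0],[0,0,0]],"grip":[0.1,0.1,0.1]}' | grep -E "clock|tool|force|opening"
python3 -m crank '{"delta_pos":[[0,0.0005,0],[0,0.0005,0],[0,0.0005,0]],"turn":[[0,0,0],[0,0,0],[0,0,0]],"grip":[0.1,0.1,0.1]}' | grep -E "tool|force"
python3 -m crank '{"delta_pos":[[0,0.0005,0],[0,0.0005,0],[0,0.0005,0]],"turn":[[0,0,0],[0,0,0],[0,0,0]],"grip":[0.1,0.1,0.1]}' | grep -E "tool|force"
```

```text
clock: 14.53
tool_pos: [0.5337, -0.2121, 0.0748]
force: [-4.7, 3.1, 1.5]
opening: 0.0223
tool_pos: [0.5337, -0.2124, 0.0748]
force: [-4.0, 5.2, 1.1]
tool_pos: [0.5337, -0.2126, 0.0748]
force: [-4.7, 5.5, 2.5]
```

The force has flipped to +5.5 N (the far wall), so the notch bottom is at tool y of about -0.212. Back off the push slightly and relieve the lateral load.

```bash

python3 -m crank '{"delta_pos":[[0,-0.0006,0.0003],[0,-0.0006,0.0003],[0,-0.0006,0.0003],[0,-0.0006,0.0003]],"turn":[[0,0,0],[0,0,0],[0,0,0],[0,0,0]],"grip":[0.1,0.1,0.1,0.1]}' | grep -E "tool|force"
python3 -m crank '{"delta_pos":[[0,0,0],[0,0,0],[0,0,0]],"turn":[[0,0,0],[0,0,0],[0,0,0]],"grip":[0.1,0.1,0.1]}' | grep -E "clock|tool|force|opening"
python3 - <<'E'
from h import *
b=shot("scene");t=shot("top")
cv2.imwrite("pics/v9.png",np.hstack([cv2.resize(b["pixels"][180:290,230:330],(400,440),interpolation=cv2.INTER_CUBIC),cv2.resize(t["pixels"][150:240,220:310],(400,440),interpolation=cv2.INTER_CUBIC)]))
E
```

```text
tool_pos: [0.5337, -0.2123, 0.0749]
force: [-4.1, 3.7, 0.6]
clock: 15.62
tool_pos: [0.5337, -0.2123, 0.0749]
force: [-4.2, 4.2, 1.1]
opening: 0.0218
```

View pics/v9.png

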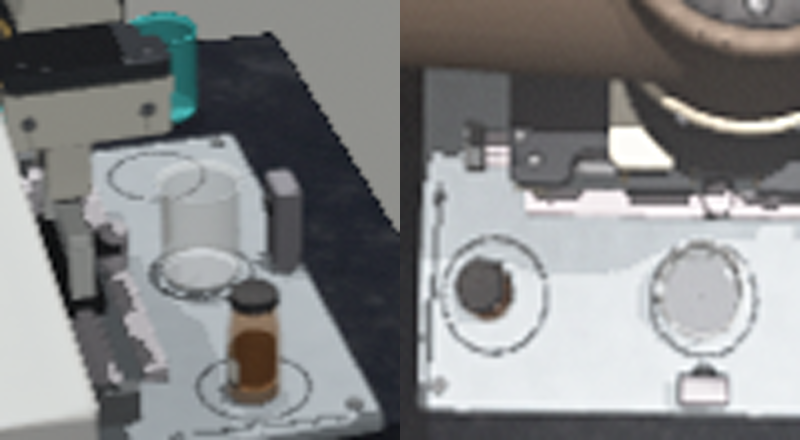

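The ball at (717,197) now sits where the notch mark was (716,203). The beaker is in the middle ring at (703,295), and the vial is unmoved at (485,290). One last trim to take off residual push, then hand in.

```bash

python3 -m crank '{"delta_pos":[[0,-0.0004,0],[0,-0.0004,0],[0,-0.0004,0],[0,-0.0004,0],[0,-0.0004,0],[0,-0.0004,0]],"turn":[[0,0,0],[0,0,0],[0,0,0],[0,0,0],[0,0,0],[0,0,0]],"grip":[0.1,0.1,0.1,0.1,0.1,0.1]}' | grep -E "clock|tool|force|opening"
python3 -m crank '{"delta_pos":[[0,0,0],[0,0,0],[0,0,0]],"turn":[[0,0,0],[0,0,0],[0,0,0]],"grip":[0.1,0.1,0.1]}' | grep -E "tool|force|opening"
```

```text
clock: 16.22
tool_pos: [0.5337, -0.2123, 0.0749]
force: [-2.9, 2.9, -0.8]
opening: 0.022
tool_pos: [0.5336, -0.2124, 0.0748]
force: [-1.9, 3.4, -1.3]
opening: 0.0217
```

```bash
python3 -c "
from plant import *
print(close_job()); o=get_obs(); print(o['clock'],o['tool_pos'],o['force'],o['opening'])"
```

```text
the job is handed in; nothing more can be done
None
the job is handed in; nothing more can be done
```

The job is handed in at about 16.5 s of the 64 s allowed; no verdict was reported.

- **Beaker:** I gripped the clear beaker in the right end ring and dragged it 110 mm along the deck at constant height. I then let go of it in the middle ring. The last pictures show it upright inside that ring, with the vial still in the left ring.
- **Filter slide:** I gripped the fin from above (opening about 22 mm) and slid it right by about 60 mm. The slide pulled itself in with up to 4.9 N. The force then flipped to +5.5 N against the far wall, which puts the notch bottom at tool y of about -0.212 (slide about deck y -8 mm). That is far from the end stop at -60 mm. In the top view the ball lies where the notch mark was.
- **Final state:** I trimmed the push back before handing in. The fin is still held, with about 3 N of residual side load.
- **Not confirmed:** I could not read the ball's drop directly. The evidence for the notch is the force reversal and the picture. The notch position from the image (about -6 mm) and by feel (about -8 mm) differ by about 2 mm, which is within the calibration. No check failed.

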